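# Run the returned tins through the locked return chute

## Task

Send the two returned tins through the return chute: first lift the tray by its bar handle until both tins slide down against the closed gate, and let the tray back down. Then take the key from its wooden stand, work it past the stiff pins until its collar sits on the lock, and turn it a quarter turn clockwise so that the gate swings open and both tins drop into the collecting bin. Finish still gripping the key and holding it turned against its spring, and leave the rubber stamp, the soap bar and the price card alone.

Things in the scene. Friction and masses are not known exactly. Their poses are not given: they have to be found in the camera images.
- tin_return: The whole return chute, fixed on the table. Origin on the table under the middle of the shut gate; z up; the chute runs along y, downhill to -y. From +y to -y: tray, 30 degree metal chute 78 mm wide between wooden cheeks (y 6 to 118 mm, tops at z = 125 mm), gate (y = 0), bin. The lock stands beside the gate at x = -62 mm, its top at z = 125 mm.
- tray (a joint): Tipping angle of the metal tray in rad, 0 = level, up to 1.35. Tray 72 x 128 mm, walls 25 mm high, inner floor at z = 111 mm, open towards the chute and hinged there (tray_hinge); lifting its far end tips it towards the chute. The tins have slid out by about 0.8 rad; lifting takes under 4 N. Let go, the damped tray sinks back to level by itself in about 3 s.
- tray_hinge (a point): Middle of the tray's hinge line, at (0, 112, 108) mm of tin_return; the line runs along that body's x axis. Axes as tin_return.
- tray_bar (a point): Middle of the tray's handle: a round steel bar 10 mm thick along the x axis of tin_return, 54 mm clear between its two posts, above the tray's far rim: 140 mm from the hinge line and 48 mm above it when level (z = 156 mm). It moves in an arc about the hinge and turns in a grip from above. Axes turn with the tray.
- keyway (a point): Centre of the keyhole in the lock's top face, z = 125 mm, at (-62, 0) mm of tin_return, with its axes. Slot 20 mm along x, 8 mm along y, straight down through a 6 mm steel plate (44 x 44 mm), 1.5 mm chamfer; a wider chamber with the turning plug below. The key goes in with its bit along the slot (either way round), 20 mm deep, until its collar sits on the plate.
- gate (a joint): Turn of the lock plug with the gate on its spindle, rad: 0 = shut, plug's slot in line with the keyhole; grows clockwise seen from above to a stop at 1.57. The gate, an upright metal panel 44 mm high across the chute's lower end, swings out over the bin. A spring shuts it (0.1 N m at 0, 0.15 N m at 1.57), so it must be held. The key has up to about 0.2 rad of play in the plug.
- pins (a point): Middle of the plug, 16 mm below the keyhole. Two sticky sprung pins stand into the slot here from its ends and bear on the ends of the bit: from about 14 mm deep the key takes about 12 to 20 N of push, a little less with a small yaw wiggle (the slot allows 0.1 rad). The key can turn only once its bit is below the plate (15 mm deep or more); it is then captive.
- bin (a point): Centre of the collecting bin's floor, z = 5 mm: an open wooden bin, inside 84 mm (x) by 120 mm (y), its axes as tin_return. Its first 60 mm below the gate are a metal ramp that carries on the slope of the chute. The wall at -x is 38 mm high (the gate swings over it), the others 75 mm.
- key: Stout steel key, 68 mm tall, 60 g, upright in the stand. Origin at the tip of its bit (bottom), z up the shank, x along the bit's width. Bit 18 (x) x 6 (y) x 9 mm, rounded; shank 7 mm thick; collar 24 mm across, z = 20 to 26 mm; bow (grip) 36 mm wide (x), 12 mm thick (y), z = 26 to 68 mm: grip it across y from above.
- key_stand: Light wooden block 70 x 60 x 30 mm, fixed, with an upright slot 21 x 9 mm that holds the key, its collar on the block's top (key tip 10 mm above the table). Origin at the centre of its underside, x along the slot.
- tin_a: Round metal balm tin, 54 mm across, 21 mm high, about 50 g, lying in the tray nearer the chute. Origin at the centre of its underside, z up.
- tin_b: The same kind of tin, lying in the tray nearer the handle. Origin at the centre of its underside, z up.
- stamp: Rubber stamp with turned wooden handle, 30 x 42 x 66 mm, bystander. Origin at the centre of its underside.
- soap_bar: Soap bar in a paper band, 53 x 78 x 25 mm, bystander. Origin at the centre of its underside.
- card_sign: Price card standing in a wooden block, 20 x 75 x 61 mm, bystander. Origin at the centre of its underside.
Things that resemble listed ones, but are neither listed nor needed, are in the scene too. There is more than one size of the key; the one meant has the size given above.

How it is judged:
On the way, in this order (a step that is already met when the one before it is completed fails the run):
1. both tins lie in the chute behind the shut gate (y of tin_a in the frame of tin_return between 0 and 0.105 m and x of tin_a in the frame of tin_return between -0.04 and 0.04 m and height (world z) of each of tin_a, tin_b below 0.125 m and y of tin_b in the frame of tin_return between 0 and 0.105 m and x of tin_b in the frame of tin_return between -0.04 and 0.04 m and value of joint gate below 0.3 rad), for 0.2 s.
2. the key is fully home in the lock, the gate still shut and the tins behind it (z of key in the frame of keyway below -0.018 m and horizontal distance between key and keyway below 0.004 m and value of joint gate below 0.5 rad and y of tin_a in the frame of tin_return between 0 and 0.105 m and x of tin_a in the frame of tin_return between -0.04 and 0.04 m and height (world z) of each of tin_a, tin_b below 0.125 m and y of tin_b in the frame of tin_return between 0 and 0.105 m and x of tin_b in the frame of tin_return between -0.04 and 0.04 m), for 0.1 s.
At the end, for the whole second after the job is handed in: The gate stands open by more than 1.2 rad (of 1.57), the key is home (at least 18 mm deep of 20, within 4 mm of the keyhole's centre) and gripped by the fingers with more than 2 N, both tins are at rest in the bin and the tray is back down (below 0.3 rad) (z of key in the frame of keyway below -0.018 m and horizontal distance between key and keyway below 0.004 m and value of joint gate above 1.2 rad and contact force between the fingers and key above 2 N and value of joint tray below 0.3 rad and y of tin_a in the frame of tin_return between -0.124 and -0.004 m and x of tin_a in the frame of tin_return between -0.043 and 0.043 m and height (world z) of each of tin_a, tin_b below 0.05 m and linear speed of each of tin_a, tin_b below 0.05 m/s and y of tin_b in the frame of tin_return between -0.124 and -0.004 m and x of tin_b in the frame of tin_return between -0.043 and 0.043 m); the arm keeps its last pose, push and grip.
It fails at once if the rubber stamp is shoved (50 mm) or knocked over (distance of stamp from where it was at the start of the episode above 0.05 m or angle between stamp's own z axis and vertical above 0.7 rad).
It fails at once if the soap bar is shoved (50 mm) or knocked over (distance of soap_bar from where it was at the start of the episode above 0.05 m or angle between soap_bar's own z axis and vertical above 0.7 rad).
It fails at once if the price card is shoved (50 mm) or knocked over (distance of card_sign from where it was at the start of the episode above 0.05 m or angle between card_sign's own z axis and vertical above 0.7 rad).
It also fails if it takes over 61 s, if anything falls off the work surface, if the arm or the gripper's body presses on something with over 40 N, if the wrist force passes 120 N, or if a joint passes its speed limit or range.

## Robot

A 6-joint arm with a two-finger parallel gripper is mounted at the origin on a cart in front of the work surface, level with it; the furniture and walls round the work are solid. World frame = base frame: x ahead of the robot, y to its left, z up, the work surface at z = 0. Lengths are in m, angles in rad, forces in N, time in s.
With the tool pointing down it reaches from about 0.35 to 0.85 m from the base axis. Payload 8.1 kg.
Tool frame: the origin (TCP) lies at the very end of the fingers, on their centre line; the grasp point (between the pads) lies robot.grip_point_offset behind it (robot.grip_point_offset is the distance from the TCP to the grasp point, in m); z points along the fingers, y is the line along which they close (so a half turn about z gives the same grasp; the last joint's range is limited). The gripper opens to 93 mm and grips with 3 to 60 N. Pads are 15 mm wide; open, the fingers measure 128 mm over their backs; the gripper's body (75 mm by 188 mm) begins 65 mm behind the grasp point.
Start: joints at [1.173, 0.13, 1.488, -0, 1.523, -0.085], TCP at [0.185, 0.571, 0.219] pointing down, gripper open.
Joint ranges: [-2.96, 2.96], [-0.89, 2.26], [0.02, 2.5], [-1.34, 4.48], [0, 2.73], [-2.66, 2.66]. Speed limits (rad/s): [2.39, 2.39, 2.79, 3.14, 3.14, 3.14].

## Interface

Orientations are given as a rotation vector (axis times angle).
In Python, from plant import robot, eyes gives the robot as it stands. The module is installed in compiled form; this text tells all that it offers.
- The arm moves only by the tool apply_moves, never from a script. Its argument "steps" is one flat list of numbers, 7 for each row, row after row: the shift along the tool's x, y, z in units of 30 mm (1.0 is 30 mm), then the turn, a rotation vector about the tool's x, y, z in units of 6 degrees (1.0 is 6 degrees), then the opening in per cent of the stroke, from 0 (shut) to 100 (fully open). In form: [dx, dy, dz, ax, ay, az, fingers, dx, dy, dz, ax, ay, az, fingers, ...]. A call has 1 to 12 rows; each row shifts and turns the commanded pose from where the row before left it, along the tool's axes as they then stand; what a row does not reach is not made up. A row lasts 1/12 s, in which the tool goes at most 41.7 mm and 7.16 degrees, less where a joint would pass 70% of its speed; a pose out of reach is approached as far as the arm can. A call is refused whole if a number of a shift passes 1 or a number of a turn 1, either way. A call with a gripper value outside its range is refused whole. The fingers move at their own pace and stop on an object; "grip_force" is the grip in N (left out, the last holds). Time passes only in rows, so rows that do not move let the fingers close. It gives the time, the measured TCP pose, the force, the opening and the grip force at its end, in the units of the state.
- robot.read_state(): the state, without advancing time (a new reading comes with each control period).
- eyes.read_camera(name): name is "scene" or "top" or "wrist"; returns the picture (480x640x3 uint8, red, green, blue); there is no depth.
- eyes.calibration(name): a dict with "K" (3x3 intrinsics, pixels), "k1" (the pictures are not rectified: a ray, as slopes to the right and down, at radius r is drawn at 1 + k1 r^2 times it, then the intrinsics apply), "R" (3x3) and "t" (3): a world point X has camera coordinates R X + t. Camera axes: x right, y down, z forward; pixel columns grow to the right and rows downward; lengths in m; the calibration is good to about 2 mm. A picture is of the moment at which its call begins: read the wrist's pose just before it. calibration takes no time and is no camera call; for the wrist camera it gives the pose at the moment of the call.
- robot.close_job(): hands the job in; it is judged then, once.
Trained networks look in the newest picture that a camera, given by its name, has taken for a name from the list of things; names that differ only in an ending like _2 or _b are one class to them, and where a whole thing is asked for, a point or a joint stands for the part that bears it (a point fixed in the world has none). Each returns a list of dicts, best first, with "conf" (0 to 1); they miss things now and then, are a little off and sometimes report something else, mostly with a low value. They report only what shows in the picture. A call takes as long as a camera call. They do not tell look-alikes from the thing itself.
- eyes.search_frame(camera, thing): "rect" ([left, top, width, height] in pixels, round what is visible of it).
- eyes.place_of(camera, thing): "xy" ([column, row] in pixels: a listed point, or the origin of a listed thing).
The state is a dict: "t": time; "q": joint angles; "dq": joint speeds; "joint_torque": joint torques, N m; "tool_pos": TCP position; "orientation": TCP orientation; "force": force on the tool from outside, world axes, zero at the start; "wrist_torque": the same for the moment, N m; "opening": finger opening in m; "gripper_force": force on a finger pad.
Only numpy, scipy, OpenCV 4.12 (cv2) and the standard library are available. Lean on these libraries where they do the work, as an engineer would, in place of code of your own. Each camera call takes 0.05 s, during which the arm holds its last target. There are 200 camera calls.

## Working session

There is one attempt and no reset: what is moved stays moved. The work goes in short steps, Python scripts to look and compute and a tool call to move; the robot and the scene stay as the last step left them, time stands still between calls to the robot, and variables do not carry over. Pictures are saved under pics/ and viewed, at most 10 in all, crops included, and the job is handed in when it is done.

Besides the shell and the picture viewer there is one more tool, called after "Emit:" as name(argument=value, ...) on one line, values as JSON. apply_moves: Moves the arm, as the interface text tells. Its arguments: {"type":"object","properties":{"steps":{"type":"array"},"grip_force":{"type":"number"}},"required":["steps"]}

```bash
mkdir -p pics
cat > h.py <<'E'
import numpy as np, cv2
from plant import robot, eyes
def und(c,uv):
    K=np.array(c["K"]);k=c["k1"]
    d=np.array([(uv[0]-K[0,2])/K[0,0],(uv[1]-K[1,2])/K[1,1]]);p=d.copy()
    for _ in range(20): p=d/(1+k*(p@p))
    return p
def ray(c,uv):
    R=np.array(c["R"]);t=np.array(c["t"]);p=und(c,uv)
    d=R.T@np.array([p[0],p[1],1]);return -R.T@t,d/np.linalg.norm(d)
def onz(c,uv,z):
    o,d=ray(c,uv);return o+d*(z-o[2])/d[2]
def tri(rs):
    A=np.zeros((3,3));b=np.zeros(3)
    for o,d in rs:
        M=np.eye(3)-np.outer(d,d);A+=M;b+=M@o
    x=np.linalg.solve(A,b);e=[np.linalg.norm((np.eye(3)-np.outer(d,d))@(x-o)) for o,d in rs]
    return x,np.array(e)
def proj(c,X):
    K=np.array(c["K"]);p=np.array(c["R"])@np.array(X)+np.array(c["t"]);p=p[:2]/p[2];p=p*(1+c["k1"]*(p@p))
    return K[:2,:2]@p+K[:2,2]
def snap(n,f):
    im=eyes.read_camera(n);cv2.imwrite(f,cv2.cvtColor(im,cv2.COLOR_RGB2BGR));return im
E
python3 - <<'E'
from h import *
np.set_printoptions(precision=3,suppress=True)
print(robot.read_state(), robot.grip_point_offset)
C={}
for n in("scene","top"):
    snap(n,f"pics/{n}0.png");c=C[n]=eyes.calibration(n);print(n,-np.array(c["R"]).T@c["t"],c["K"][0][0])
    for th in("tin_return","tray_hinge","tray_bar","keyway","bin","key","key_stand","tin_a","stamp","soap_bar","card_sign"):
        r=eyes.place_of(n,th);print(n,th,[(np.round(x["xy"]).tolist(),round(x["conf"],2)) for x in r[:4]])
im=np.vstack([cv2.imread("pics/scene0.png"),cv2.imread("pics/top0.png")])
E
```

```text
{'t': 0.0, 'q': array([ 1.173,  0.131,  1.489, -0.   ,  1.523, -0.085]), 'dq': array([ 0.001,  0.001, -0.   , -0.001, -0.   ,  0.002]), 'joint_torque': array([ -0.002, -55.987, -49.174,   0.076,   0.036,  -0.   ]), 'tool_pos': array([0.184, 0.57 , 0.218]), 'orientation': array([-0.489, -3.103,  0.003]), 'force': array([-0.052,  0.352,  0.572]), 'wrist_torque': array([-0.023,  0.039, -0.013]), 'gripper_force': 0.0, 'opening': 0.09275255081067897} 0.0188
scene [-0.176 -0.768  0.779] 476.7561266273416
scene tin_return [([296.0, 275.0], 0.79)]
scene tray_hinge [([270.0, 225.0], 0.88)]
scene tray_bar [([246.0, 196.0], 0.83)]
scene keyway [([270.0, 246.0], 0.67), ([269.0, 226.0], 0.6)]
scene bin [([304.0, 285.0], 0.62)]
scene key [([364.0, 357.0], 0.82)]
scene key_stand [([364.0, 357.0], 0.83)]
scene tin_a [([261.0, 213.0], 0.64), ([268.0, 220.0], 0.56)]
scene stamp [([293.0, 327.0], 0.78)]
scene soap_bar [([225.0, 281.0], 0.77), ([248.0, 196.0], 0.57)]
scene card_sign [([384.0, 278.0], 0.63), ([271.0, 225.0], 0.58)]
top [ 0.372 -0.027  1.393] 579.8068827964464
top tin_return [([286.0, 240.0], 0.65)]
top tray_hinge [([237.0, 227.0], 0.56)]
top tray_bar [([168.0, 211.0], 0.68), ([238.0, 228.0], 0.17)]
top keyway [([276.0, 267.0], 0.66)]
top bin [([314.0, 249.0], 0.92)]
top key [([431.0, 286.0], 0.55), ([473.0, 278.0], 0.46)]
top key_stand [([432.0, 286.0], 0.82)]
top tin_a [([199.0, 220.0], 0.95), ([279.0, 263.0], 0.72), ([226.0, 226.0], 0.66), ([235.0, 231.0], 0.39)]
top stamp [([350.0, 301.0], 0.51)]
top soap_bar [([242.0, 305.0], 0.68)]
top card_sign [([360.0, 179.0], 0.51), ([199.0, 219.0], 0.5)]
```

View pics/scene0.png

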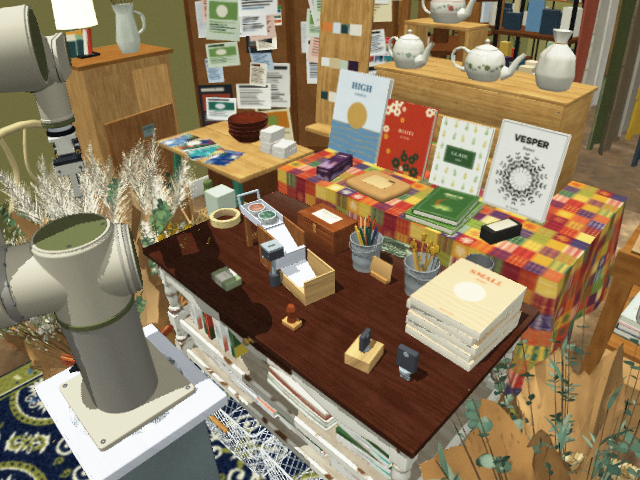

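View pics/top0.png

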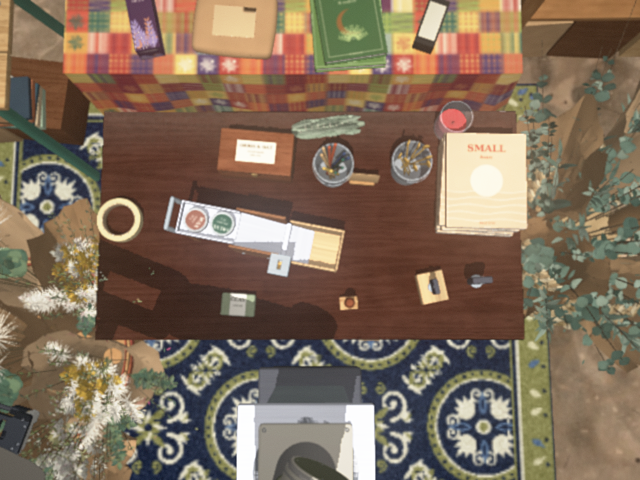

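The scene picture shows the chute with its tray bar at (246,196), the lock at (270,246) and the bin at (304,280). The stamp is at (293,320), the soap at (225,278) and the card at (384,270). There are two key candidates:
- Scene (364,345) / top (432,286): dark bow in a wooden block.
- Scene (407,357) / top (480,281): larger, in a pale foot.

The one in the wooden stand fits the description. I'll confirm this in a crop.

Run:
```python
from h import *
np.set_printoptions(precision=4,suppress=True)
S,T=eyes.calibration("scene"),eyes.calibration("top")
P=dict(tin_return=((296,275),(286,240)),hinge=((270,225),(237,227)),bar=((246,196),(168,211)),keyway=((270,246),(276,267)),bin=((304,285),(314,249)),key=((364,357),(431,286)),stand=((364,357),(432,286)))
for k,(s,t) in P.items(): print(k,*tri([ray(S,s),ray(T,t)]))
for k,z in dict(tin_return=0,hinge=.108,bar=.156,keyway=.125,bin=.005,stand=0,key=.01).items(): print(k,onz(T,P[k][1],z),onz(S,P[k][0],z))
# refine with key bow tops
print("big",tri([ray(S,(408,348)),ray(T,(486,280))]))
a=cv2.imread("pics/scene0.png")[310:400,320:440];b=cv2.imread("pics/top0.png")[255:315,400:500]
cv2.imwrite("pics/crop1.png",np.hstack([cv2.resize(a,(400,300),interpolation=2),cv2.resize(b,(400,300),interpolation=2)]))
```

```text
tin_return [ 0.5389  0.0471 -0.0047] [0.0019 0.0019]
hinge [0.5508 0.1531 0.1108] [0.0028 0.0028]
bar [0.5821 0.299  0.1413] [0.0022 0.0022]
keyway [0.4655 0.0613 0.1194] [0.0032 0.0032]
bin [ 0.5125 -0.0186  0.0096] [0.0018 0.0018]
key [ 0.4253 -0.2991  0.0023] [0.0005 0.0005]
stand [ 0.4246 -0.3006  0.004 ] [0.0013 0.0013]
tin_return [0.5369 0.048  0.    ] [0.5362 0.0412 0.    ]
hinge [0.5534 0.1518 0.108 ] [0.5516 0.1585 0.108 ]
bar [0.5815 0.2939 0.156 ] [0.5629 0.2758 0.156 ]
keyway [0.4626 0.0628 0.125 ] [0.4627 0.0524 0.125 ]
bin [ 0.5145 -0.0198  0.005 ] [ 0.5151 -0.0131  0.005 ]
stand [ 0.4257 -0.3024  0.    ] [ 0.4266 -0.2974  0.    ]
key [ 0.4254 -0.298   0.01  ] [ 0.4189 -0.3035  0.01  ]
big (array([ 0.4346, -0.4033,  0.0935]), array([0.0014, 0.0014]))
```

View pics/crop1.png

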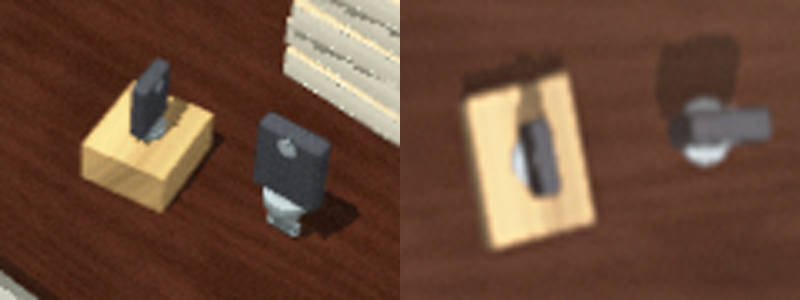

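The crop confirms it. The smaller key sits in the wooden block (left in both halves), and the larger look-alike stands alone on the right. I'll move above the tray bar and look from close by.

```bash
cat >> h.py <<'E'
from scipy.spatial.transform import Rotation as Ro
def plan(p,yaw=None,n=None,Rt=None,start=None):
    s=robot.read_state();R0=Ro.from_rotvec(s["orientation"]) ;p0=np.array(s["tool_pos"])
    if Rt is None:
        y=np.array([np.cos(yaw),np.sin(yaw),0]);z=np.array([0,0,-1.]);Rt=Ro.from_matrix(np.c_[np.cross(y,z),y,z])
    w=(R0.inv()*Rt).as_rotvec(degrees=True)/6
    d=R0.inv().apply(np.array(p)-p0)/.03      # start axes
    df=Rt.inv().apply(np.array(p)-p0)/.03     # final axes
    print("shift(start axes)",d.round(3),"(final axes)",df.round(3),"turn",w.round(3),"q",s["q"].round(2),"t",s["t"])
E
python3 - <<'E'
from h import *
plan((.5815,.294,.27),np.radians(77.9))
E
```

```text
shift(start axes) [-15.429  -4.711  -1.713] (final axes) [-14.872  -6.252  -1.713] turn [ 0.   -0.   -0.97] q [ 1.17  0.13  1.49  0.    1.52 -0.09] t 1.2
```

Emit:
apply_moves(steps=[0,0,-0.5,0,0,-0.97,55,-0.9,-0.37,-0.1,0,0,0,55,-0.9,-0.37,-0.1,0,0,0,55,-0.9,-0.37,-0.1,0,0,0,55,-0.9,-0.37,-0.1,0,0,0,55,-0.9,-0.37,-0.1,0,0,0,55,-0.9,-0.37,-0.1,0,0,0,55,-0.9,-0.37,-0.1,0,0,0,55,-0.9,-0.37,-0.1,0,0,0,55,-0.9,-0.37,-0.1,0,0,0,55,-0.9,-0.37,-0.1,0,0,0,55,-0.9,-0.37,-0.1,0,0,0,55])

```text
t: 2.2
tool_pos: [0.4505, 0.3883, 0.2669]
orientation: [0.331, 3.124, 0.0]
force: [0.2, 0.3, 0.2]
opening: 0.0511
gripper_force: 0.0
```

Emit:
apply_moves(steps=[-0.9,-0.37,0,0,0,0,55,-0.9,-0.37,0,0,0,0,55,-0.9,-0.37,0,0,0,0,55,-0.9,-0.37,0,0,0,0,55,-0.9,-0.37,0,0,0,0,55,-0.45,-0.3,0,0,0,0,55,0,0,0,0,0,0,55,0,0,0,0,0,0,55])

```text
t: 2.87
tool_pos: [0.5811, 0.2946, 0.2663]
orientation: [-0.333, -3.123, -0.0]
force: [-0.4, 0.7, 0.4]
opening: 0.0513
gripper_force: 0.0
```

Run:
```python
from h import *
np.set_printoptions(precision=4,suppress=True)
s=robot.read_state();print(s["tool_pos"],s["orientation"],s["opening"],s["t"],s["force"])
c=eyes.calibration("wrist");print("cam",-np.array(c["R"]).T@c["t"],np.array(c["R"]))
snap("wrist","pics/w1.png")
for th,z in dict(tray_bar=.156,tray_hinge=.108,keyway=.125,tin_return=0,bin=.005).items():
    for r in eyes.place_of("wrist",th)[:2]: print(th,np.round(r["xy"],1),round(r["conf"],2),onz(c,r["xy"],z))
```

```text
[0.5811 0.2946 0.2663] [-0.3334 -3.123  -0.    ] 0.0513499368442847 2.8667 [-0.3565  0.7105  0.4389]
cam [0.5036 0.3128 0.4314] [[ 0.2118  0.9773  0.0001]
 [ 0.9375 -0.2032  0.2824]
 [ 0.276  -0.0597 -0.9593]]
tray_bar [310.9 228.8] 0.74 [0.5764 0.2943 0.156 ]
tray_hinge [142.7 219.5] 0.83 [0.5512 0.1546 0.108 ]
keyway [176.2 225. ] 0.6 [0.5588 0.1881 0.125 ]
tin_return [ 85.5 194.4] 0.83 [0.5254 0.0469 0.    ]
tin_return [  5.  340.5] 0.39 [ 0.6792 -0.1329  0.    ]
bin [ 31.2 198. ] 0.57 [ 0.5147 -0.0144  0.005 ]
```

View pics/w1.png

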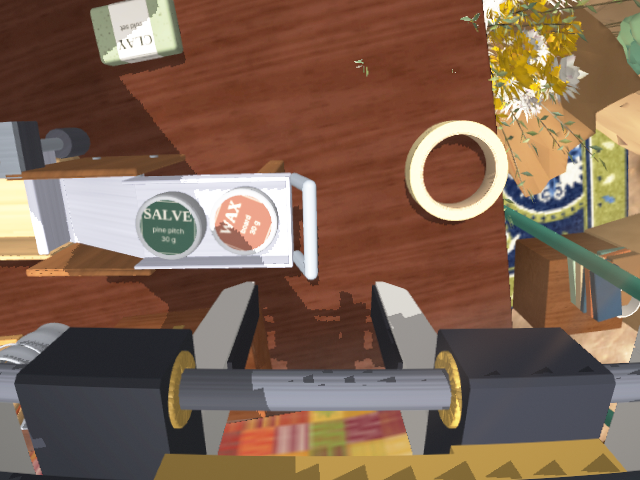

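The wrist view shows the steel bar's middle at about (311,229), running vertically in the picture. Tins are at (171,225) and (245,220), and the hinge is near (143,220). Next I'll check the bar height and yaw.

Run:
```python
from h import *
np.set_printoptions(precision=4,suppress=True)
T,S,W=[eyes.calibration(n) for n in("top","scene","wrist")]
print(tri([ray(W,(311,229)),ray(T,(171,213))]),tri([ray(W,(311,229)),ray(T,(171,213)),ray(S,(247,198))]))
a,b=onz(W,(311,195),.156),onz(W,(311,265),.156);print(a,b,np.degrees(np.arctan2(*(b-a)[1::-1])))
h=(np.array([.5512,.1546])+[.5534,.1518]+[.5508,.1531])/3; 
plan((.577,.294,.144),np.radians(79.3))
```

```text
(array([0.582 , 0.2939, 0.1311]), array([0.0008, 0.0008])) (array([0.5802, 0.2938, 0.1368]), array([0.0012, 0.0016, 0.0013]))
[0.5521 0.301  0.156 ] [0.6028 0.29   0.156 ] -12.191735864308082
shift(start axes) [ 0.094 -0.092  4.099] (final axes) [ 0.096 -0.088  4.099] turn [ 0.003  0.002 -0.219] q [ 0.39  0.26  1.26  0.    1.63 -0.97] t 3.1667
```

Emit:
apply_moves(steps=[0.1,0,0.7,0,0,0,55,0,0,0.8,0,0,0,55,0,0,0.7,0,0,0,55,0,0,0,0,0,0,55])

```text
t: 3.5
tool_pos: [0.5751, 0.2952, 0.1951]
orientation: [-0.329, -3.117, 0.006]
force: [-1.5, -0.7, -0.0]
opening: 0.051
gripper_force: 0.0
```

Run:
```python
from h import *
np.set_printoptions(precision=4,suppress=True)
s=robot.read_state();print(s["tool_pos"],s["t"])
c=eyes.calibration("wrist")
im=snap("wrist","pics/w2.png")
for th,z in dict(tray_bar=.156,tray_hinge=.108).items():
    for r in eyes.place_of("wrist",th)[:2]: print(th,np.round(r["xy"],1),round(r["conf"],2),onz(c,r["xy"],z),onz(c,r["xy"],z-.015))
import pickle
```

```text
[0.5751 0.2952 0.1951] 3.5
tray_bar [312.3 274.4] 0.91 [0.5767 0.2948 0.156 ] [0.5824 0.2935 0.141 ]
tray_hinge [105.  255.1] 0.59 [0.5526 0.1554 0.108 ] [0.5558 0.146  0.093 ]
```

View pics/w2.png

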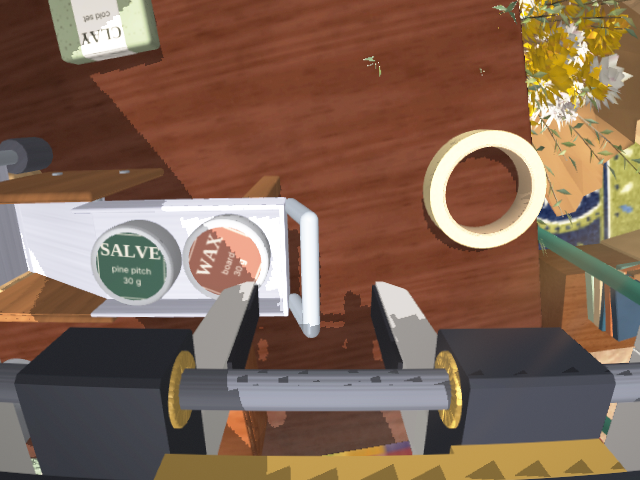

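The two wrist views agree at z = 0.156: (0.577, 0.295). The bar lies between the fingers, at (310,270) in the picture. Descending to grip it.

Emit:
apply_moves(steps=[0,0,0.6,0,0,0,55,0,0,0.6,0,0,0,55,0,0,0.5,0,0,0,55,0,0,0,0,0,0,0,0,0,0,0,0,0,0,0,0,0,0,0,0,0,0,0,0,0,0,0,0,0,0,0,0,0,0,0], grip_force=15)

```text
t: 4.32
tool_pos: [0.5792, 0.2961, 0.1517]
orientation: [0.331, 3.122, 0.002]
force: [-0.5, 0.9, 0.7]
opening: 0.0224
gripper_force: 0.0
```

Run:
```python
from h import *
s=robot.read_state();print(s["tool_pos"],s["opening"],s["gripper_force"],s["force"])
a0=np.arctan2(48,140);r=np.hypot(140,48)
p=None
for th in np.linspace(0,.9,10):
    q=np.array([r*np.cos(a0+th),r*np.sin(a0+th)])/30
    if p is not None: print(round(th,2),"dy,dz(tool)",(q-p)[0].round(2),-(q-p)[1].round(2))
    p=q
```

```text
[0.57916236 0.296086   0.15165661] 0.022449399344827047 0.0 [-0.48294438  0.88803236  0.65451939]
0.1 dy,dz(tool) -0.18 -0.46
0.2 dy,dz(tool) -0.23 -0.44
0.3 dy,dz(tool) -0.27 -0.41
0.4 dy,dz(tool) -0.31 -0.38
0.5 dy,dz(tool) -0.35 -0.35
0.6 dy,dz(tool) -0.38 -0.31
0.7 dy,dz(tool) -0.41 -0.27
0.8 dy,dz(tool) -0.43 -0.23
0.9 dy,dz(tool) -0.46 -0.19
```

Emit:
apply_moves(steps=[0,0,0.3,0,0,0,22,0,0,0,0,0,0,15,0,0,0,0,0,0,0,0,0,0,0,0,0,0,0,0,0,0,0,0,0,0,0,0,0,0,0,0])

```text
t: 4.82
tool_pos: [0.577, 0.2921, 0.1392]
orientation: [-0.333, -3.12, 0.01]
force: [-4.9, -14.2, 2.6]
opening: 0.0098
gripper_force: 15.0
```

Emit:
apply_moves(steps=[-0.08,0,-0.23,0,0,0,0,0,-0.09,-0.23,0,0,0,0,0,-0.11,-0.22,0,0,0,0,0,-0.11,-0.22,0,0,0,0,0,-0.13,-0.21,0,0,0,0,0,-0.14,-0.2,0,0,0,0,0,-0.15,-0.19,0,0,0,0,0,-0.16,-0.19,0,0,0,0,0,-0.17,-0.18,0,0,0,0,0,-0.18,-0.17,0,0,0,0,0,-0.19,-0.16,0,0,0,0,0,-0.19,-0.15,0,0,0,0])

```text
t: 5.82
tool_pos: [0.5678, 0.2454, 0.2075]
orientation: [-0.331, -3.117, 0.008]
force: [-2.7, -4.4, -10.0]
opening: 0.0096
gripper_force: 15.0
```

Emit:
apply_moves(steps=[0,-0.2,-0.15,0,0,0,0,0,-0.21,-0.14,0,0,0,0,0,-0.21,-0.13,0,0,0,0,0,-0.22,-0.12,0,0,0,0,0,-0.22,-0.11,0,0,0,0,0,-0.23,-0.1,0,0,0,0,0,-0.23,-0.09,0,0,0,0,0,0,0,0,0,0,0,0,0,0,0,0,0,0,0,0,0,0,0,0,0])

```text
t: 6.65
tool_pos: [0.5594, 0.2018, 0.2341]
orientation: [-0.332, -3.12, 0.004]
force: [-1.1, -5.5, -16.7]
opening: 0.0092
gripper_force: 15.0
```

Run:
```python
from h import *
print(robot.read_state()["t"])
snap("top","pics/top2.png"); snap("wrist","pics/w3.png")
a=cv2.resize(cv2.imread("pics/top2.png")[180:290,140:360],(800,400),interpolation=2);b=cv2.resize(cv2.imread("pics/w3.png")[:,:],(266,200))
T=eyes.calibration("top")
for r in eyes.place_of("top","tin_a"): print(r, onz(T,r["xy"],.08))
cv2.imwrite("pics/c2.png",np.vstack([a,np.hstack([b,np.zeros((200,534,3),np.uint8)])]))
```

```text
6.65
{'xy': [252.2, 235.0], 'conf': 0.88} [0.53896709 0.12082001 0.08      ]
{'xy': [274.0, 238.5], 'conf': 0.56} [0.53090119 0.07106689 0.08      ]
```

View pics/c2.png

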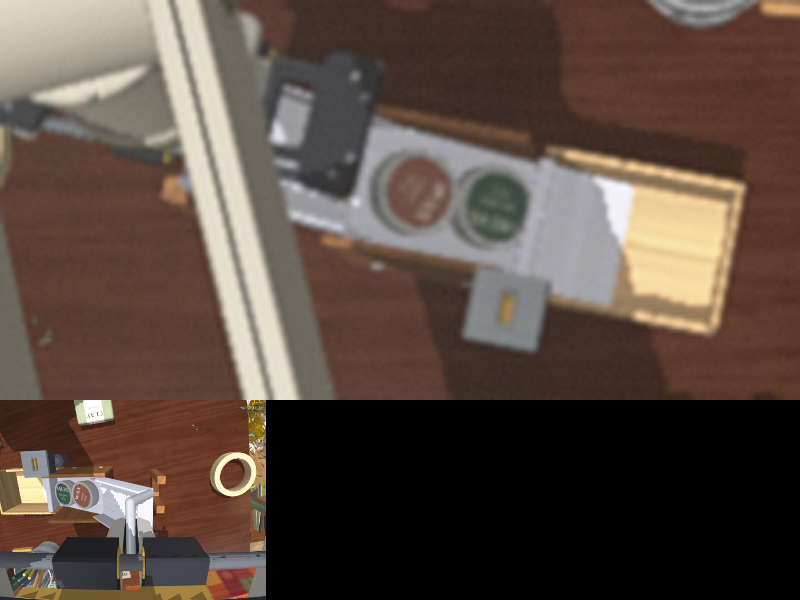

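The tins lie in the chute: red at (420,190) and green at (495,205) in the crop, green against the gate at about x = 540. The keyhole is at crop (506,308). Releasing the bar.

Emit:
apply_moves(steps=[0,0,0,0,0,0,50,0,0,0,0,0,0,50,0,0,0,0,0,0,50,0,0,-0.5,0,0,0,50,0,0,-0.9,0,0,0,50,0,0,-0.9,0,0,0,50,0,-0.5,-0.3,0,0,0,50,0.3,-0.9,0,0,0,0,50,0.5,-0.9,0,0,0,0,50,0.5,-0.9,0,0,0,0,50,0.5,-0.9,0,0,0,0,50,0.5,-0.5,0,0,0,0,50])

```text
t: 7.8
tool_pos: [0.4636, 0.0804, 0.3152]
orientation: [0.332, 3.121, -0.0]
force: [0.4, -0.5, -0.7]
opening: 0.0467
gripper_force: 0.0
```

Run:
```python
from h import *
np.set_printoptions(precision=4,suppress=True)
s=robot.read_state();print(s["tool_pos"],s["opening"],s["force"],s["t"])
T=eyes.calibration("top");print("keyhole top",onz(T,(279.1,264.7),.125))
c=eyes.calibration("wrist");snap("wrist","pics/w4.png")
for r in eyes.place_of("wrist","keyway")[:3]: print(np.round(r["xy"],1),r["conf"],onz(c,r["xy"],.125))
plan((.47,.063,.25),np.radians(78))
```

```text
[0.4636 0.0804 0.3152] 0.04673343817616593 [ 0.4196 -0.5477 -0.6673] 7.8
keyhole top [0.4676 0.0561 0.125 ]
[285.5 221.3] 0.9 [0.4689 0.0535 0.125 ]
shift(start axes) [-0.336 -0.533  2.195] (final axes) [-0.342 -0.533  2.194] turn [ 0.006  0.032 -0.036] q [ 0.06 -0.25  1.68 -0.    1.71 -1.29] t 7.9
```

```bash
cat >> h.py <<'E'
def slot(im,c,near,rad,z):
    hsv=cv2.cvtColor(im,cv2.COLOR_RGB2HSV);m=cv2.inRange(hsv,(8,90,60),(30,255,255))
    w=np.zeros_like(m);cv2.circle(w,tuple(int(v) for v in near),rad,255,-1);m&=w
    n,l,st,ce=cv2.connectedComponentsWithStats(m);
    i=1+np.argmax(st[1:,4]);v,u=np.nonzero(l==i)
    X=np.array([onz(c,p,z) for p in zip(u,v)])[:,:2].astype(np.float32)
    r=cv2.minAreaRect(X*1000);return st[i],ce[i],X.mean(0),r
E
python3 - <<'E'
from h import *
np.set_printoptions(precision=4,suppress=True)
c=eyes.calibration("wrist");im=eyes.read_camera("wrist");print(slot(im,c,(285,221),30,.125))
cv2.imwrite("pics/c3.png",cv2.resize(im[150:300,190:390,::-1],(800,600),interpolation=2))
E
```

```text
(array([286, 209,   9,  20, 141], dtype=int32), array([289.695 , 217.0709]), array([0.4658, 0.0585], dtype=float32), ((467.23480224609375, 58.47749328613281), (7.350795745849609, 17.943944931030273), 76.92565155029297))
```

View pics/c3.png

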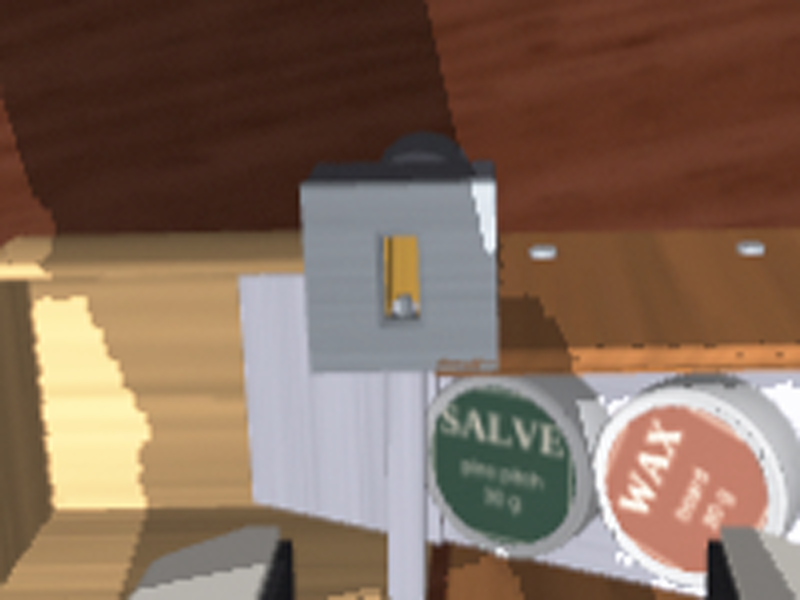

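The crop shows the plate corners at about (303,182), (495,182), (312,370) and (497,369), with the slot centre at (400,277), which is pixel (290,219). The tins rest against the gate.

Run:
```python
from h import *
np.set_printoptions(precision=4,suppress=True)
c=eyes.calibration("wrist");f=lambda p:(190+p[0]/4-.4,150+p[1]/4-.4)
Q=np.array([onz(c,f(p),.125) for p in((303,182),(495,182),(497,369),(312,370))]);print(Q,Q.mean(0))
e=[Q[1]-Q[0],Q[2]-Q[1],Q[2]-Q[3],Q[3]-Q[0]];print([(np.linalg.norm(v),np.degrees(np.arctan2(v[1],v[0]))) for v in e])
print(onz(c,f((400,277)),.125))
plan((.425,-.299,.24),np.radians(102))
```

```text
[[0.4424 0.0428 0.125 ]
 [0.4516 0.0849 0.125 ]
 [0.4947 0.076  0.125 ]
 [0.4858 0.034  0.125 ]] [0.4686 0.0594 0.125 ]
[(np.float64(0.04311747033228626), np.float64(77.70292097021296)), (np.float64(0.04395833660132391), np.float64(-11.670340220165198)), (np.float64(0.042973056884840974), np.float64(78.07901637815023)), (np.float64(0.04424221573283185), np.float64(-11.486125764411128))]
[0.4685 0.0591 0.125 ]
shift(start axes) [ -1.39  -12.682   2.514] (final axes) [  3.919 -12.139   2.524] turn [ 0.004  0.037 -4.032] q [ 0.07 -0.24  1.67  0.    1.71 -1.29] t 7.95
```

Emit:
apply_moves(steps=[-0.1,-0.7,0.1,0,0,0,50,-0.1,-0.9,0.18,0,0,0,50,-0.1,-0.9,0.18,0,0,0,50,-0.1,-0.9,0.18,0,0,0,50,-0.1,-0.9,0.18,0,0,0,50,-0.1,-0.9,0.18,0,0,0,50,-0.1,-0.9,0.18,0,0,0,50,-0.1,-0.9,0.18,0,0,0,50,-0.1,-0.9,0.18,0,0,0,50,-0.1,-0.9,0.18,0,0,0,50,-0.1,-0.9,0.18,0,0,0,50,-0.1,-0.9,0.18,0,0,0,50])

```text
t: 8.95
tool_pos: [0.4336, -0.2374, 0.252]
orientation: [0.33, 3.123, -0.001]
force: [1.0, 1.4, 0.4]
opening: 0.0466
gripper_force: 0.0
```

Emit:
apply_moves(steps=[-0.1,-0.9,0.18,0,0,0,50,-0.1,-0.9,0.18,0,0,0,50,0,-0.2,0,0,0,-0.8,50,0,0,0,0,0,-0.8,50,0,0,0,0,0,-0.8,50,0,0,0,0,0,-0.8,50,0,0,0,0,0,-0.8,50,0,0,0,0,0,0,50])

```text
t: 9.62
tool_pos: [0.4271, -0.2961, 0.2413]
orientation: [-0.332, 3.123, -0.001]
force: [-0.0, 0.3, -0.1]
opening: 0.0471
gripper_force: 0.0
```

Run:
```python
from h import *
np.set_printoptions(precision=4,suppress=True)
s=robot.read_state();print(s["tool_pos"],s["q"],s["t"])
c=eyes.calibration("wrist");im=snap("wrist","pics/w5.png")
for th,z in dict(key=.01,key_stand=0.).items():
  for r in eyes.place_of("wrist",th)[:3]: print(th,np.round(r["xy"],1),r["conf"],onz(c,r["xy"],z))
print(eyes.search_frame("wrist","key")[:2])
cv2.imwrite("pics/c4.png",cv2.resize(im[120:360,160:480,::-1],(800,600),interpolation=2))
```

```text
[ 0.4271 -0.2961  0.2413] [-0.7051 -0.0979  1.6778  0.0003  1.5605 -2.488 ] 9.6167
key [214.4 187.8] 0.96 [ 0.4351 -0.3952  0.01  ]
key [309.8 195.1] 0.8 [ 0.4226 -0.3004  0.01  ]
key_stand [314.5 195.6] 0.89 [ 0.4239 -0.2953  0.    ]
key_stand [507.3 201.7] 0.59 [ 0.3871 -0.0966  0.    ]
[{'rect': [165.0, 175.3, 64.2, 38.7], 'conf': 0.78}, {'rect': [301.0, 182.2, 25.3, 48.6], 'conf': 0.7}]
```

View pics/c4.png

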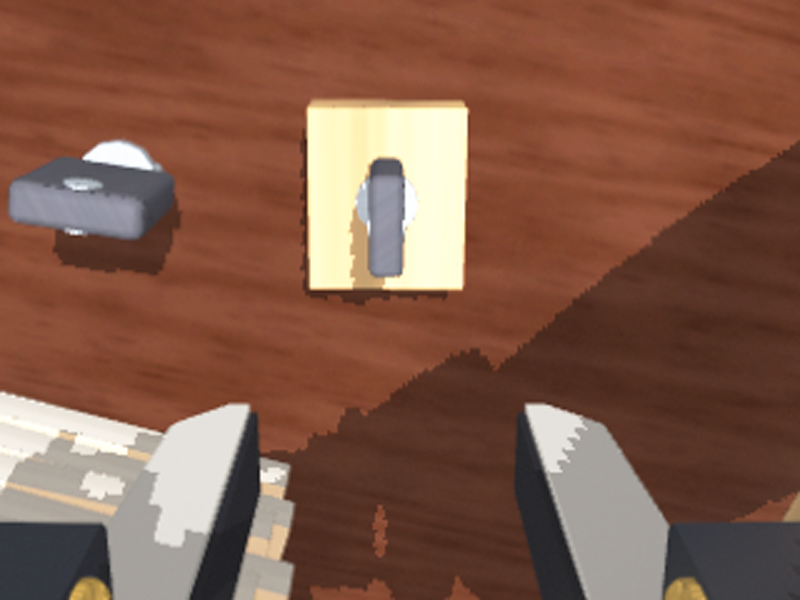

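The crop shows the wooden stand centred at about (387,198), aligned with the tool. The key bow's top face is centred at (387,227). The larger look-alike is on the left at (90,195).

Run:
```python
from h import *
np.set_printoptions(precision=4,suppress=True)
c=eyes.calibration("wrist");f=lambda p:(160+p[0]/2.5-.3,120+p[1]/2.5-.3)
Q=np.array([onz(c,f(p),.03) for p in((308,107),(467,106),(464,289),(308,289))]);print(Q.mean(0))
e=[Q[1]-Q[0],Q[2]-Q[1],Q[2]-Q[3],Q[3]-Q[0]];print([(np.linalg.norm(v),np.degrees(np.arctan2(v[1],v[0]))) for v in e])
for z in(.078,.07): print(onz(c,f((387,227)),z))
a,b=onz(c,f((387,180)),.078),onz(c,f((387,275)),.078);print(np.linalg.norm(a-b),np.degrees(np.arctan2((a-b)[1],(a-b)[0])))
plan((.4245,-.2985,.041),np.radians(101.5))
```

```text
[ 0.4216 -0.2954  0.03  ]
[(np.float64(0.05911263566194565), np.float64(102.09770897127589)), (np.float64(0.07086898401243191), np.float64(12.027839540590017)), (np.float64(0.060969851024297604), np.float64(101.73389401876241)), (np.float64(0.070508549785811), np.float64(10.519094262544483))]
[ 0.4213 -0.2954  0.078 ]
[ 0.423 -0.295  0.07 ]
0.032578051685547234 -168.2598428120045
shift(start axes) [ 0.088 -0.071  6.673] (final axes) [ 0.085 -0.073  6.673] turn [-0.002  0.003  0.046] q [-0.71 -0.1   1.68  0.    1.56 -2.48] t 9.8167
```

Emit:
apply_moves(steps=[0.18,0.06,0.6,0,0,0,50,0,0,0.9,0,0,0,50,0,0,0.9,0,0,0,50,0,0,0.9,0,0,0,50,0,0,0.8,0,0,0,50,0,0,0.7,0,0,0,50,0,0,0.5,0,0,0,50,0,0,0.4,0,0,0,50,0,0,0,0,0,0,50])

```text
t: 10.57
tool_pos: [0.4192, -0.2939, 0.0674]
orientation: [0.324, -3.122, -0.005]
force: [0.2, -0.7, -0.2]
opening: 0.0465
gripper_force: 0.0
```

Run:
```python
from h import *
plan((.4215,-.2955,.041),np.radians(101.7))
```

```text
shift(start axes) [-0.068 -0.072  0.879] (final axes) [-0.066 -0.069  0.879] turn [ 0.032 -0.024  0.023] q [-0.71  0.03  1.88  0.    1.24 -2.49] t 10.5667
```

Emit:
apply_moves(steps=[-0.06,-0.06,0.45,0,0,0,50,0,0,0.43,0,0,0,50,0,0,0,0,0,0,20,0,0,0,0,0,0,10,0,0,0,0,0,0,0,0,0,0,0,0,0,0,0,0,0,0,0,0,0,0,0,0,0,0,0,0,0,0,0,0,0,0,0], grip_force=50)

```text
t: 11.32
tool_pos: [0.4231, -0.297, 0.0446]
orientation: [-0.325, 3.124, -0.002]
force: [-1.3, -0.0, 4.9]
opening: 0.0116
gripper_force: 50.0
```

Emit:
apply_moves(steps=[0,0,-0.4,0,0,0,0,0,0,-0.5,0,0,0,0,0,0,-0.6,0,0,0,0,0,0,-0.9,0,0,0,0,0,0,-0.9,0,0,0,0,0,0,-0.9,0,0,0,0,0,0,-0.9,0,0,0,0,0,0,-0.9,0,0,0,0,0,0,-0.5,0,0,0,0,0,0,0,0,0,0,0])

```text
t: 12.15
tool_pos: [0.4242, -0.2979, 0.2438]
orientation: [-0.325, 3.12, -0.008]
force: [-0.2, 0.2, -0.3]
opening: 0.0115
gripper_force: 50.0
```

Run:
```python
from h import *
np.set_printoptions(precision=4,suppress=True)
s=robot.read_state();print(s["tool_pos"],s["opening"],s["force"],s["t"])
c=eyes.calibration("wrist");im=snap("wrist","pics/w6.png")
for r in eyes.place_of("wrist","key")[:3]: print(np.round(r["xy"],1),r["conf"],onz(c,r["xy"],s["tool_pos"][2]-.0346))
plan((.4685,.0592,.24),np.radians(78.1))
cv2.imwrite("pics/c5.png",im[150:480,120:520,::-1])
```

```text
[ 0.4242 -0.2979  0.2438] 0.011528933284325861 [-0.1732  0.2139 -0.3133] 12.15
[219.1 187.7] 0.96 [ 0.3889 -0.353   0.2092]
[311.2 269.6] 0.63 [ 0.4224 -0.2987  0.2092]
[506.1 201.3] 0.5 [ 0.3653 -0.2085  0.2092]
shift(start axes) [-3.939 11.291 -0.042] (final axes) [ 0.953 11.92  -0.037] turn [-0.005  0.006  3.967] q [-0.71 -0.11  1.69 -0.    1.56 -2.49] t 12.25
```

View pics/c5.png

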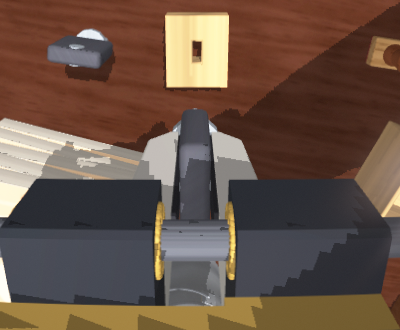

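The key is in the grip at crop (195,150) and the stand slot is empty. Moving to above the lock.

Emit:
apply_moves(steps=[-0.3,0.86,0,0,0,0,0,-0.3,0.86,0,0,0,0,0,-0.3,0.86,0,0,0,0,0,-0.3,0.86,0,0,0,0,0,-0.3,0.86,0,0,0,0,0,-0.3,0.86,0,0,0,0,0,-0.3,0.86,0,0,0,0,0,-0.3,0.86,0,0,0,0,0,-0.3,0.86,0,0,0,0,0,-0.3,0.86,0,0,0,0,0,-0.3,0.86,0,0,0,0,0,-0.3,0.86,0,0,0,0,0])

```text
t: 13.25
tool_pos: [0.4632, 0.0301, 0.2363]
orientation: [0.325, -3.121, -0.001]
force: [0.4, -0.5, 0.4]
opening: 0.012
gripper_force: 50.0
```

Emit:
apply_moves(steps=[-0.3,0.86,0,0,0,0,0,0,0,0.2,0,0,0.8,0,0,0,0.2,0,0,0.8,0,0,0,0.2,0,0,0.8,0,0,0,0.2,0,0,0.8,0,0,0,0.2,0,0,0.77,0,0,0,0,0,0,0,0,0,0,0,0,0,0,0])

```text
t: 13.92
tool_pos: [0.4667, 0.0558, 0.2066]
orientation: [-0.322, -3.121, 0.001]
force: [0.5, 0.8, 0.3]
opening: 0.0114
gripper_force: 50.0
```

Run:
```python
from h import *
np.set_printoptions(precision=4,suppress=True)
s=robot.read_state();print(s["tool_pos"],s["opening"],s["force"],s["t"])
c=eyes.calibration("wrist");im=snap("wrist","pics/w7.png")
for r in eyes.place_of("wrist","keyway")[:3]: print("kw",np.round(r["xy"],1),r["conf"],onz(c,r["xy"],.125))
for r in eyes.place_of("wrist","key")[:3]: print("key",np.round(r["xy"],1),r["conf"],onz(c,r["xy"],s["tool_pos"][2]-.0346))
print(slot(im,c,proj(c,(.4685,.0592,.125)),25,.125), proj(c,(.4685,.0592,.125)))
T=eyes.calibration("top"); eyes.read_camera("top")
for n in("tin_a","tray_bar"): print(n,[(onz(T,r["xy"],.08 if n=="tin_a" else .156),r["conf"]) for r in eyes.place_of("top",n)[:2]])
plan((.4694,.057,.17),np.radians(78.1))
cv2.imwrite("pics/c6.png",cv2.resize(im[130:330,190:430,::-1],(720,600),interpolation=2))
```

```text
[0.4667 0.0558 0.2066] 0.01144340244579469 [0.4948 0.8178 0.2539] 13.9167
kw [315.4 251.1] 0.67 [0.4694 0.0571 0.125 ]
key [312.1 270.7] 0.72 [0.4646 0.0562 0.172 ]
(array([311, 234,  12,  26, 247], dtype=int32), array([316.7368, 244.0162]), array([0.4649, 0.0589], dtype=float32), ((466.5543518066406, 58.362606048583984), (7.136465072631836, 16.97028923034668), 78.48848724365234)) [318.3533 249.1706]
tin_a []
tray_bar [(array([0.5791, 0.2893, 0.156 ]), 0.82)]
shift(start axes) [-0.032  0.05   1.299] (final axes) [-0.032  0.05   1.299] turn [0.001 0.004 0.005] q [ 0.01 -0.22  1.85  0.    1.52 -1.35] t 14.2167
```

View pics/c6.png

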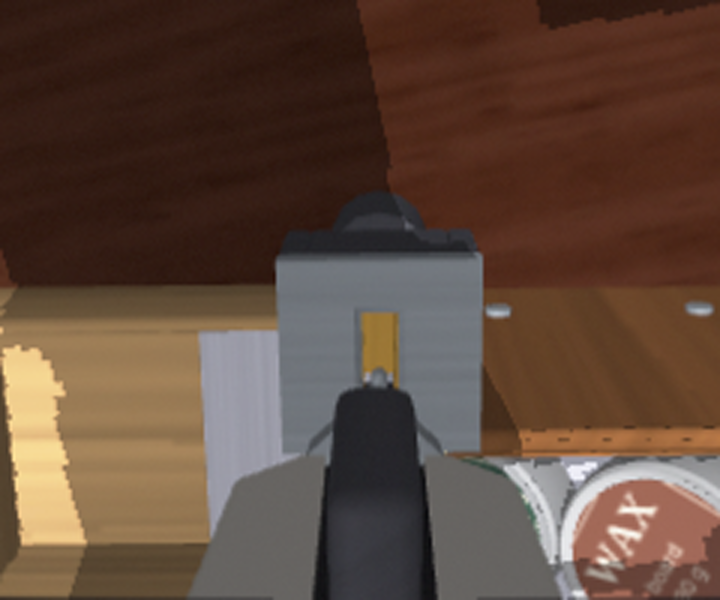

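The crop shows the plate corners at about (277,255), (482,254), (480,450) and (284,450). The slot spans columns 357-399 with its upper end at row 310. The held key's bow is centred at column 375.

Run:
```python
from h import *
np.set_printoptions(precision=4,suppress=True)
s=robot.read_state();R=Ro.from_rotvec(s["orientation"]).as_matrix();p=s["tool_pos"]
c=eyes.calibration("wrist");f=lambda p:(190+p[0]/3-.3,130+p[1]/3-.3);g=lambda u:((u[0]+.3-190)*3,(u[1]+.3-130)*3)
tl=lambda X:(R.T@(np.array(X)-p))*1000
Q=np.array([onz(c,f(q),.125) for q in((277,255),(482,254),(480,450),(284,450))]);print("plate ctr tool mm",tl(Q.mean(0)),[np.linalg.norm(Q[i]-Q[i-1]) for i in range(4)])
a=onz(c,f((357,310)),.125);b=onz(c,f((399,310)),.125);print("slot upper end tool mm",tl((a+b)/2),np.linalg.norm(a-b))
# key axis as predicted: bow top front edge: tool x=+18 from key axis
for dx in(0,.0013): 
  for z in(.0334,.0): print("pred bow top far edge",dx,z,g(proj(c,p+R@np.array([dx+.018,0,-z]))))
# where collar (z 20..26 above tip) edge: radius 12
print("collar", [g(proj(c,p+R@np.array([.0013+12e-3*np.cos(t),12e-3*np.sin(t),.0346-.026]))) for t in(-1.57,-.8,0,.8,1.57)])
print(s["tool_pos"])
```

```text
plate ctr tool mm [-1.346   2.7118 83.9829] [np.float64(0.04462045554338923), np.float64(0.0435380392713577), np.float64(0.04484946679482202), np.float64(0.04371850707921768)]
slot upper end tool mm [ 8.7602  2.1029 83.9786] 0.009034842049152714
pred bow top far edge 0 0.0334 (np.float64(363.35043922243176), np.float64(504.83419272184426))
pred bow top far edge 0 0.0 (np.float64(365.3272236202076), np.float64(406.8303264690744))
pred bow top far edge 0.0013 0.0334 (np.float64(363.313016289568), np.float64(494.8869091234914))
pred bow top far edge 0.0013 0.0 (np.float64(365.30178451859416), np.float64(398.46246478806387))
collar [(np.float64(289.63083630266), np.float64(487.28938064482134)), (np.float64(310.33198856553724), np.float64(437.8470550524857)), (np.float64(365.8105033936158), np.float64(415.8520086221255)), (np.float64(421.42626474116963), np.float64(437.78559421999347)), (np.float64(442.4286195735485), np.float64(487.2109341860118))]
[0.4681 0.0557 0.209 ]
```

Emit:
apply_moves(steps=[-0.07,0.01,0.4,0,0,0,0,0,0,0.5,0,0,0,0,0,0,0.4,0,0,0,0,0,0,0.2,0,0,0,0,0,0,0.1,0,0,0,0,0,0,0.1,0,0,0,0,0,0,0,0,0,0,0])

```text
t: 14.8
tool_pos: [0.47, 0.0557, 0.1574]
orientation: [-0.326, -3.124, 0.0]
force: [0.5, -0.1, -0.7]
opening: 0.0116
gripper_force: 50.0
```

Emit:
apply_moves(steps=[0,0,0.08,0,0,0,0,0,0,0.08,0,0,0,0])

```text
t: 14.97
tool_pos: [0.4703, 0.0557, 0.1535]
orientation: [0.326, 3.124, 0.0]
force: [-2.7, 0.2, 0.2]
opening: 0.0113
gripper_force: 50.0
```

Emit:
apply_moves(steps=[0.02,0,0.08,0,0,0,0,0,0,0.08,0,0,0,0,0,0,0.08,0,0,0,0])

```text
t: 15.22
tool_pos: [0.4698, 0.0558, 0.1457]
orientation: [0.326, 3.124, 0.0]
force: [0.2, 0.4, -0.7]
opening: 0.0117
gripper_force: 50.0
```

Emit:
apply_moves(steps=[0,0,0.08,0,0,0.3,0,0,0,0.08,0,0,-0.6,0,0,0,0.08,0,0,0.6,0,0,0,0.08,0,0,-0.3,0])

```text
t: 15.55
tool_pos: [0.4703, 0.056, 0.1394]
orientation: [0.332, 3.122, 0.001]
force: [-18.7, 1.0, 45.3]
opening: 0.0117
gripper_force: 50.0
```

Run:
```python
from h import *
np.set_printoptions(precision=4,suppress=True)
s=robot.read_state();print(s["tool_pos"],s["force"],s["wrist_torque"],s["t"])
im=snap("wrist","pics/w8.png")
G=lambda a:cv2.Sobel(cv2.cvtColor(a,cv2.COLOR_BGR2GRAY),cv2.CV_32F,0,1)
new=cv2.imread("pics/w8.png")
for o in("pics/w6.png","pics/w7.png"):
    old=cv2.imread(o)
    for (x0,x1,y0,y1) in((303,328,258,345),(303,328,275,330)):
        for nm,F in(("gray",lambda a:cv2.cvtColor(a,cv2.COLOR_BGR2GRAY)),("grad",G)):
            m=cv2.matchTemplate(F(new)[y0-15:y1+15,x0-8:x1+8],F(old)[y0:y1,x0:x1],cv2.TM_CCOEFF_NORMED);_,v,_,l=cv2.minMaxLoc(m);print(o,nm,y0,"shift",l[0]-8,l[1]-15,round(v,3))
for n in("w6","w7","w8"): print(n,cv2.cvtColor(cv2.imread(f"pics/{n}.png"),cv2.COLOR_BGR2GRAY)[252:350:2,310:318].mean(1).round().astype(int))
c=eyes.calibration("wrist")
for r in eyes.place_of("wrist","key")[:2]: print("key",np.round(r["xy"],1),r["conf"],onz(c,r["xy"],.105))
S=eyes.calibration("scene")
eyes.read_camera("scene")
print(eyes.place_of("scene","key")[:3],proj(S,(.469,.057,.105)))
```

```text
[0.4703 0.056  0.1394] [-18.7073   0.9558  45.298 ] [ 0.4781  3.6102 -0.1685] 15.55
pics/w6.png gray 258 shift 0 6 0.539
pics/w6.png grad 258 shift -1 6 0.291
pics/w6.png gray 275 shift 1 5 0.586
pics/w6.png grad 275 shift -1 1 0.499
pics/w7.png gray 258 shift 0 0 0.973
pics/w7.png grad 258 shift 0 0 0.942
pics/w7.png gray 275 shift 0 0 0.995
pics/w7.png grad 275 shift 0 0 0.873
w6 [ 77  75  73  98  72  72  72  72  73  73  74  74  74  74  75  74  74  74
  75  75  79  96 113 120 124 127 128 127 113  79  79  77  76  77  77  78
  78  78  77  77  77  78  77  77  76  75  74  74  73]
w7 [112 113 122  82  38  38  38  38  38  38  38  37  38  38  38  38  38  38
  37  38  39  42  47  51  55  58  59  59  59  59  58  57  56  57  57  58
  58  58  58  57  58  58  58  58  57  56  56  55  55]
w8 [157 157 157 123  54  54  54  54  54  54  54  54  54  54  54  54  54  54
  54  54  55  60  65  71  77  81  82  82  82  82  81  80  79  79  80  80
  80  81  80  80  80  81  80  80  79  78  77  77  77]
key [310.8 271.6] 0.75 [0.4687 0.0558 0.105 ]
[{'xy': [404.7, 379.3], 'conf': 0.84}, {'xy': [271.6, 252.8], 'conf': 0.6}] [271.245  250.8847]
```

The key has not slipped in the grip (0 px shift), the depth is about 20 mm, and the collar is seated. I'll ease the push, then turn clockwise.

Emit:
apply_moves(steps=[0.02,0,-0.05,0,0,0.1,0,0,0,0,0,0,0.6,0,0,-0.005,0,0,0,0.8,0,0,-0.005,0,0,0,0.8,0,0,-0.005,0,0,0,0.8,0,0,-0.005,0,0,0,0.8,0])

```text
t: 16.25
tool_pos: [0.47, 0.0559, 0.1396]
orientation: [0.958, 2.989, 0.003]
force: [-1.9, 2.8, 10.1]
opening: 0.0117
gripper_force: 50.0
```

Run:
```python
from h import *
np.set_printoptions(precision=4,suppress=True)
s=robot.read_state();R=Ro.from_rotvec(s["orientation"]).as_matrix();print(s["tool_pos"],np.degrees(np.arctan2(R[1,1],R[0,1])),s["force"],s["wrist_torque"],s["t"])
```

```text
[0.47   0.0559 0.1396] 54.46775674316945 [-1.8701  2.7624 10.0736] [0.5734 0.5876 0.1778] 16.25
```

Emit:
apply_moves(steps=[0,-0.005,0.01,0,0,0.9,0,0,-0.005,0,0,0,0.9,0,0,-0.005,0,0,0,0.9,0,0,-0.005,0,0,0,0.9,0,0,-0.005,0,0,0,0.9,0,0,-0.005,0,0,0,0.9,0,0,-0.005,0,0,0,0.9,0,0,-0.005,0,0,0,0.9,0])

```text
t: 16.92
tool_pos: [0.4695, 0.0555, 0.1396]
orientation: [1.992, 2.426, 0.006]
force: [-1.1, 3.4, 11.7]
opening: 0.0119
gripper_force: 50.0
```

Emit:
apply_moves(steps=[0,-0.005,0,0,0,0.9,0,0,-0.005,0,0,0,0.9,0,0,-0.005,0,0,0,0.9,0,0,-0.005,0,0,0,0.9,0,0,0,0,0,0,0.9,0,0,0,0,0,0,0.3,0,0,0,0,0,0,0,0])

```text
t: 17.5
tool_pos: [0.469, 0.0555, 0.1395]
orientation: [2.531, 1.858, 0.007]
force: [0.1, 4.0, 10.4]
opening: 0.0118
gripper_force: 50.0
```

Run:
```python
from h import *
np.set_printoptions(precision=4,suppress=True)
s=robot.read_state();R=Ro.from_rotvec(s["orientation"]).as_matrix();print(s["tool_pos"],np.degrees(np.arctan2(R[1,1],R[0,1])),s["force"],s["wrist_torque"],s["t"],s["opening"],s["gripper_force"])
for n,z in(("top",.02),("wrist",.02),("scene",.02)):
    snap(n,f"pics/{n}9.png");c=eyes.calibration(n)
    for r in eyes.place_of(n,"tin_a")[:4]:
        X=onz(c,r["xy"],z);a=np.radians(-12);d=X[:2]-[.5291,.044];ex=np.array([np.cos(a),np.sin(a)]);ey=np.array([-ex[1],ex[0]])
        print(n,np.round(r["xy"]),round(r["conf"],2),X,"local",d@ex,d@ey)
    for r in eyes.place_of(n,"key")[:2]: print(n,"key",np.round(r["xy"]),round(r["conf"],2))
    for r in eyes.place_of(n,"tray_bar")[:1]: print(n,"bar",np.round(r["xy"]),round(r["conf"],2),onz(c,r["xy"],.156))
```

```text
[0.469  0.0555 0.1395] -17.431505711712735 [ 0.0991  4.0493 10.352 ] [0.7311 0.3297 0.1816] 17.5 0.011822064987453298 50.014740228652954
top [328. 246.] 0.93 [ 0.521  -0.0529  0.02  ] local 0.012279086524517023 -0.09650134868798581
top [302. 246.] 0.49 [0.5201 0.0076 0.02  ] local -0.0012023143761856283 -0.03751370508328692
top key [471. 283.] 0.65
top bar [170. 213.] 0.65 [0.578  0.2895 0.156 ]
wrist [416. 327.] 0.57 [ 0.5229 -0.0436  0.02  ] local 0.01216903450174495 -0.08701458130781305
wrist key [313. 268.] 0.91
scene [303. 274.] 0.74 [0.534  0.0093 0.02  ] local 0.012033631619537043 -0.032897686980923935
scene key [404. 382.] 0.83
scene key [273. 252.] 0.67
scene bar [248. 196.] 0.52 [0.5663 0.2691 0.156 ]
```

Emit:
apply_moves(steps=[0,0,0.01,0,0,0.2,0,0,0,0,0,0,0,0,0,0,0,0,0,0,0,0,0,0,0,0,0,0,0,0,0,0,0,0,0,0,0,0,0,0,0,0,0,0,0,0,0,0,0,0,0,0,0,0,0,0,0,0,0,0,0,0,0])

```text
t: 18.85
tool_pos: [0.469, 0.0555, 0.1395]
orientation: [2.548, 1.835, 0.007]
force: [-2.3, 3.8, 13.0]
opening: 0.0113
gripper_force: 50.0
```

Run:
```python
from h import *
np.set_printoptions(precision=4,suppress=True)
im=eyes.read_camera("top");T=eyes.calibration("top")
old=cv2.imread("pics/top9.png");new=im[:,:,::-1]
d=cv2.absdiff(old,new)[225:290,265:350];print("change",d.max(),(d>25).sum())
a=np.radians(-12);ex=np.array([np.cos(a),np.sin(a)]);ey=np.array([-ex[1],ex[0]])
def loc(X): q=X[:2]-[.5291,.044];return q@ex,q@ey
for r in eyes.place_of("top","tin_a")[:3]: print(r,loc(onz(T,r["xy"],.03)))
hsv=cv2.cvtColor(im,cv2.COLOR_RGB2HSV)
box=np.zeros(im.shape[:2],np.uint8);box[215:280,240:350]=255
for nm,lo,hi in(("green",(45,60,20),(95,255,200)),("red",(0,70,60),(9,200,220))):
    m=cv2.inRange(hsv,lo,hi)&box;n,l,st,ce=cv2.connectedComponentsWithStats(m)
    for i in sorted(range(1,n),key=lambda i:-st[i,4])[:3]: print(nm,st[i],ce[i].round(1),np.round(loc(onz(T,ce[i],.04)),3))
s=robot.read_state();print(s["tool_pos"],s["force"],s["wrist_torque"])
```

```text
change 64 113
{'xy': [328.6, 246.9], 'conf': 0.79} (np.float64(0.008496840142598593), np.float64(-0.09879486844804614))
{'xy': [302.6, 244.4], 'conf': 0.7} (np.float64(0.001566364146545946), np.float64(-0.037415017409733))
green [331 238   5   6   9] [333.6 240.7] [ 0.024 -0.107]
green [333 247   1   1   1] [333. 247.] [ 0.009 -0.109]
red [322 215  28  65 710] [341.8 249. ] [ 0.009 -0.13 ]
red [308 237   6  17  37] [310.5 244.9] [ 0.003 -0.056]
red [240 277  13   3  31] [245.7 278.2] [-0.104  0.075]
[0.469  0.0555 0.1395] [-1.7973  3.8962 13.6084] [0.6384 0.5218 0.1885]
```

Emit:
apply_moves(steps=[0,0,0,0,0,0,0,0,0,0,0,0,0,0,0,0,0,0,0,0,0,0,0,0,0,0,0,0,0,0,0,0,0,0,0,0,0,0,0,0,0,0])

```text
t: 19.45
tool_pos: [0.469, 0.0554, 0.1396]
orientation: [2.548, 1.835, 0.007]
force: [-1.8, 3.8, 12.5]
opening: 0.0116
gripper_force: 50.0
```

Run:
```python
from h import *
np.set_printoptions(precision=4,suppress=True)
a=np.radians(-12);ex=np.array([np.cos(a),np.sin(a)]);ey=np.array([-ex[1],ex[0]])
def loc(X): q=X[:2]-[.5291,.044];return np.round([q@ex,q@ey,X[2]],3)
t1=eyes.read_camera("top");T=eyes.calibration("top")
pt=[r["xy"] for r in eyes.place_of("top","tin_a")[:3]]
sc=eyes.read_camera("scene");S=eyes.calibration("scene");ps=[r["xy"] for r in eyes.place_of("scene","tin_a")[:3]]
t2=eyes.read_camera("top");d=cv2.absdiff(t1,t2)[215:290,255:355];print("change still",d.max(),(d>25).sum())
print(pt,ps)
for p in pt:
    for q in ps:
        x,e=tri([ray(T,p),ray(S,q)]);print(loc(x),e[0].round(4))
print("bin pix", proj(T,[.5145,-.018,.005]))
```

```text
change still 7 0
[[325.8, 247.0], [302.4, 245.5]] [[302.8, 276.6]]
[-0.007 -0.087  0.054] 0.0123
[ 0.003 -0.039  0.018] 0.0036
bin pix [313.2701 248.9849]
```

Nothing is moving any more. Both tins are in the bin, at local y of about -0.09 and -0.04. The tray is level and the key is seated, gripped at 50 N and turned about 97°. Handing in.

```bash
python3 -c "
from plant import robot
print(robot.close_job())"
```

```text
the job is handed in; nothing more can be done
None
```

The job is handed in, no verdict was returned: by my last measurements both tins are at rest in the bin, the tray is level, and the seated key is gripped at 50 N and held turned about 97° clockwise, with the stamp, soap bar and price card not touched on purpose but not re-checked at the end.

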